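# Wind the gate open and clear a jammed slot

### The arm

A 6-joint arm with a two-finger parallel gripper is mounted at the origin on a cart in front of the work surface, level with it; the furniture and walls round the work are solid. World frame = base frame: x ahead of the robot, y to its left, z up, the work surface at z = 0. Lengths are in mm, angles in rad, forces in N, time in s.
With the tool pointing down it reaches from about 250 to 725 mm from the base axis. Payload 9.7 kg.
Tool frame: the origin (TCP) lies midway between the tips of the shut fingers; the grasp point (between the pads) lies 19 mm behind it; z points along the fingers, y is the line along which they close (so a half turn about z gives the same grasp; the last joint's range is limited). The gripper opens to 85 mm and grips with 20 to 120 N. Pads are 22 mm wide; open, the fingers measure 114 mm over their backs; the gripper's body (76 mm by 85 mm) begins 54 mm behind the grasp point. The pads swing forward as they close: fully open they stand 13 mm farther back than shut.
Start: joints at [-1.236, 0.087, 0.176, 1.66, 0, 1.571], TCP at [180.716, -519.46, 231.284] pointing down, gripper open.
Joint ranges: [-3.13, 3.13], [-0.85, 1.81], [-1.15, 1.24], [-2.2, 2.28], [-1.44, 1.52], [-3.14, 3.14]. Speed limits (rad/s): [2.22, 2.22, 2.57, 3.14, 3.14, 3.14].

### API

Orientations are given as a 3x3 rotation matrix whose columns are the frame's x, y, z axes.
In Python, from bench import manip, camera, camera_info, hand_in gives the robot as it stands. The module is installed in compiled form; this text tells all that it offers.
- The arm moves only by the tool send_rows, never from a script. Its argument "moves" is a list of rows, each a list of 2 entries, a list of its own where there are three numbers: the shift along the tool's x, y, z in m, then the turn about the tool's z in rad. In form: [[[dx, dy, dz], turn], ...]. A call has 1 to 20 rows; each row is the pose to reach, as a shift and turn from the pose commanded when the call began, along the tool's axes at that moment; what a row does not reach only later rows make up. A row lasts 1/12 s, in which the tool goes at most 41.7 mm and 7.16 degrees, less where a joint would pass 70% of its speed; a pose out of reach is approached as far as the arm can. A call with a gripper value outside its range is refused whole. "claw" is the closure in counts, from 0 (fully open) to 255 (shut), set as the call begins (left out, the last holds). The fingers move at their own pace and stop on an object; "grip_force" is the grip in N (left out, the last holds). Time passes only in rows, so rows that repeat a pose let the fingers close. It gives the time, the measured TCP pose, the force, the opening and the grip force at its end, in the units of the state.
- manip.state(): the state, without advancing time (a new reading comes with each control period).
- camera(name): name is "scene" or "side" or "wrist"; returns (picture, depth): 480x640x3 uint8, blue, green, red; 480x640 float32, mm along the optical axis (not along the pixel's ray), 0 where there is no reading.
- camera_info(name): a dict with "fx", "fy", "cx", "cy" (pixels), "D" ([k1, k2, p1, p2, k3] as OpenCV has them; the pictures are not rectified), "T" (4x4, takes a point from camera to world coordinates); the wrist camera has in their place "tool_from_camera" (4x4, takes a point from camera to tool coordinates, whose origin is the TCP and whose axes are the flange's). Camera axes: x right, y down, z forward; pixel columns grow to the right and rows downward; lengths in mm; the calibration is good to about 2 mm. A picture is of the moment at which its call begins: read the wrist's pose just before it. camera_info takes no time and is no camera call.
- hand_in(): hands the job in; it is judged then, once.
The state is a dict: "clock": time; "joint_pos": joint angles; "qd": joint speeds; "effort": joint torques, N m; "tcp_pos": TCP position; "tcp_rot": TCP orientation; "contact_force": force on the tool from outside, world axes, zero at the start; "wrist_torque": the same for the moment, N m; "width": opening from 0.0 (shut) to 1.0 (fully open); "grip_force": force on a finger pad.
Only numpy, scipy, OpenCV 4.12 (cv2) and the standard library are available. Lean on these libraries where they do the work, as an engineer would, in place of code of your own. Each camera call takes 0.05 s, during which the arm holds its last target. There are 200 camera calls.

### The job

An offcut is stuck in the slotted rail on the bench, behind a shut gate. Wind the hand crank until the gate is fully open at its stop, then push the orange scraper along the slot so that the offcut drops into the catch tray at the open end, and draw the scraper fully back to the closed end. Leave the gate open and the offcut lying flat in the tray, and do not disturb the other things on the bench.

Things in the scene. Friction and masses are not known exactly. Their poses are not given: they have to be found in the camera images.
- fixture: Aluminium T-slot rail on a dark base, fixed to the bench, with a catch tray at its open (right) end and a blue gear housing (54 x 56 x 50 mm high) on the robot's side. Origin: on the bench. Own frame, z up: slot along y on the line x = +30 mm, closed end at y = +150, mouth at y = -50 mm; crank axis at x = -55, y = -54 mm. Rail 60 mm wide, flat top 38 mm high.
- tray_floor (a point): Centre of the catch tray's floor, 6 mm above the bench; axes as the fixture's. Inside the tray: 68 mm along x, 94 mm along y, walls up to 34 mm above the bench. The slot mouth ends 56 mm from here in +y.
- slot_mouth (a point): Middle of the slot floor at its open mouth, 18 mm above the bench. The slot is 27 mm wide and 14 mm high inside; two lips over it leave a 12 mm gap open above.
- crank_axis (a point): On the vertical axis of the crank, level with the top of the crank arm (62 mm above the bench), on top of the blue housing.
- crank (a joint): Angle of the hand crank, rad. Turning anticlockwise seen from above raises it and opens the gate, 5.35 mm per rad; stops at 0 (shut) and 7.85 (fully open, 1.25 turns). At 0 the arm points along the fixture's +x (to the slot), at q it has turned by q about z. Friction about 0.12 N m (2.5 N at the grip); stays where left.
- crank_grip (a point): Middle of the black flat upright grip fixed (not spinning) on the end of the crank arm, 50 mm from the axis, 87 mm above the bench. 14 mm thick along the arm, 26 mm wide across it, 46 mm tall, top at 108 mm above the bench, arm's top at 62 mm. x axis: from crank axis outward through the grip. A hand holding its flats must turn with the crank.
- gate (a joint): Opening of the red gate, m: 0 shut in front of the slot mouth, 0.042 fully open (drawn aside toward the housing). Driven only by the crank through a rack.
- scraper (a joint): Travel of the scraper along the slot, m: 0 fully home at the closed end, 0.134 at its stop, where its nose stands 10 mm beyond the slot mouth. It is captive in the slot, slides with about 1.5 N friction, and stays where it is left.
- scraper_grip (a point): Middle of the scraper's orange ribbed grip, 64 mm above the bench: 20 mm thick across the slot (x), 40 mm long along it (y), from 44 to 82 mm above the bench. Axes as the fixture's; pushed along -y. The scraper's foot in the slot reaches 48 mm ahead of this point and pushes the offcut.
- offcut: Brass bar 23 x 60 x 11 mm (x, y, z), 0.1 kg, loose in the slot under the lips, its length along the slot. Origin: centre of its underside. It cannot be lifted out; it leaves only through the mouth.
- loupe: Black loupe, 39 mm across, 28 mm high, standing on the bench; bystander. Origin: centre of underside.
- oil_bottle: Little cream oil bottle with a red spout, 39 mm across, 98 mm high, standing; bystander. Origin: centre of underside.
- key_bunch: Bunch of keys, 126 x 104 x 10 mm, lying at the left; bystander. Origin: centre of underside.

How it is judged:
By the outcome, as a careful person would: the job done as asked, in the order asked, and still so for the second after the job is handed in, with the robot touching nothing.
It also fails if it takes over 72 s, if anything falls off the work surface, if the arm or the gripper's body presses on something with over 40 N, if the wrist force passes 120 N, or if a joint passes its speed limit or range.

## Working session

There is one attempt and no reset: what is moved stays moved. The work goes in short steps, Python scripts to look and compute and a tool call to move; the robot and the scene stay as the last step left them, time stands still between calls to the robot, and variables do not carry over. Pictures are saved under pics/ and viewed, at most 10 in all, crops included, and the job is handed in when it is done.

Besides the shell and the picture viewer there is one more tool, called after "Request:" as a command line: name --argument value ..., lists and objects as JSON in quotes. send_rows: Moves the arm, as the interface text tells. Its arguments: {"type":"object","properties":{"moves":{"type":"array","items":{"type":"array"}},"claw":{"type":"number"},"grip_force":{"type":"number"}},"required":["moves"]}

```bash
mkdir -p pics
python3 - <<'E'
from bench import manip,camera,camera_info
import cv2,numpy as np
s=manip.state();print(s['clock'],s['tcp_pos'],s['tcp_rot'],s['width'])
for n in("scene","side"):
    p,d=camera(n);cv2.imwrite(f"pics/{n}0.png",p);np.save(f"pics/{n}0.npy",d)
    i=camera_info(n);print(n,i['fx'],i['cx'],i['cy'],i['D'],np.round(i['T'],3).tolist())
print(camera_info("wrist"))
E
```

```text
0.0 [ 180.61118376 -519.23453754  230.57355147] [[ 9.44506474e-01  3.28492480e-01 -4.59846581e-04]
 [ 3.28492801e-01 -9.44505597e-01  1.28702046e-03]
 [-1.15511270e-05 -1.36665545e-03 -9.99999066e-01]] 0.992143807084587
scene 611.6716229252867 323.39759529884896 238.47172850730956 [0.02747462 0.         0.         0.         0.        ] [[-0.831, -0.275, 0.484, -5.816], [-0.557, 0.392, -0.733, 963.323], [0.011, -0.878, -0.478, 737.902], [0.0, 0.0, 0.0, 1.0]]
side 446.45407777413203 312.1807507093565 236.74207912007512 [-0.07646526  0.          0.          0.          0.        ] [[-0.303, 0.429, -0.851, 1467.333], [0.953, 0.119, -0.28, 275.797], [-0.019, -0.895, -0.445, 538.429], [0.0, 0.0, 0.0, 1.0]]
{'fx': 412.311307670879, 'fy': 412.311307670879, 'cx': 322.29310304783723, 'cy': 245.39705091124017, 'D': array([-0.08622957,  0.        ,  0.        ,  0.        ,  0.        ]), 'tool_from_camera': array([[-1.98156206e-04, -9.49579184e-01, -3.13527246e-01,
         8.12308992e+01],
       [ 9.99999980e-01, -1.77973072e-04, -9.29956729e-05,
         2.83246234e-01],
       [ 3.25073480e-05, -3.13527259e-01,  9.49579200e-01,
        -1.44224040e+02],
       [ 0.00000000e+00,  0.00000000e+00,  0.00000000e+00,
         1.00000000e+00]])}
```

View pics/scene0.png

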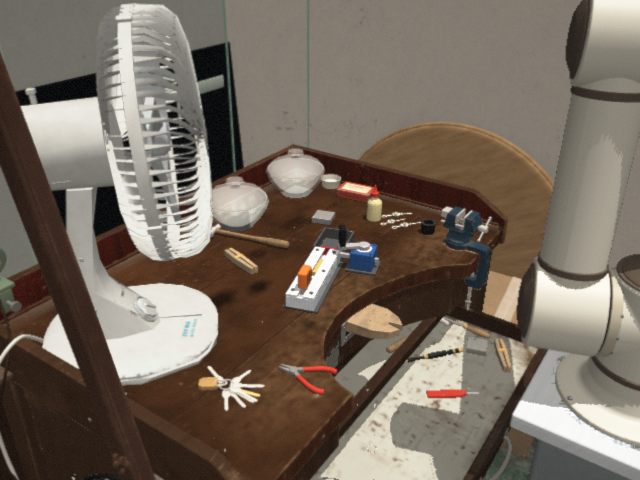

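View pics/side0.png

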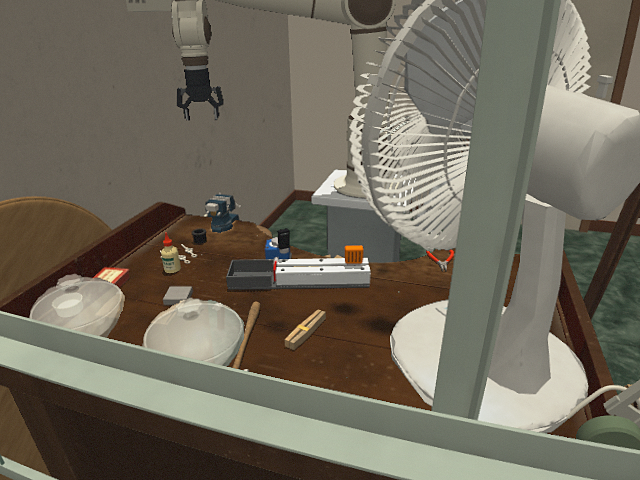

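The scene view shows the orange scraper at about (304,277), the blue housing at (362,257) and the black grip at (343,236). The side view shows the tray at (250,274) and the rail at (322,272). I'll segment by colour and get the 3D points.

```bash
cat > h.py <<'E'
import cv2,numpy as np
from bench import manip,camera,camera_info
def cloud(n,p=None,d=None,T=None):
    """HxWx3 world points"""
    i=camera_info(n)
    if p is None:
        if n=="wrist":
            s=manip.state();T=np.eye(4);T[:3,:3]=s['tcp_rot'];T[:3,3]=s['tcp_pos'];T=T@i['tool_from_camera']
        p,d=camera(n)
    if T is None:T=i['T']
    K=np.array([[i['fx'],0,i['cx']],[0,i['fy'],i['cy']],[0,0,1]])
    v,u=np.mgrid[:480,:640].astype(np.float32)
    q=cv2.undistortPoints(np.stack([u,v],-1).reshape(-1,1,2),K,np.array(i['D'])).reshape(480,640,2)
    P=np.dstack([q[...,0]*d,q[...,1]*d,d])
    W=P@T[:3,:3].T+T[:3,3]
    W[d<=0]=np.nan
    return p,W
def mask(p,lo,hi): return cv2.inRange(cv2.cvtColor(p,cv2.COLOR_BGR2HSV),lo,hi)>0
E
python3 - <<'E'
from h import *
for n in("scene","side"):
    p=cv2.imread(f"pics/{n}0.png");p,W=cloud(n,p,np.load(f"pics/{n}0.npy"))
    R=np.zeros((480,640),bool);
    if n=="scene":R[220:315,280:385]=1
    else:R[220:295,220:375]=1
    for nm,lo,hi in(("orange",(8,180,120),(20,255,255)),("blue",(105,150,60),(125,255,255)),("red",(0,180,80),(4,255,255)),("white",(0,0,190),(180,60,255)),("dark",(0,0,0),(180,255,45))):
        m=mask(p,lo,hi)&R&(np.nan_to_num(W[...,2])>15)
        q=W[m]
        if len(q)>5: print(n,nm,len(q),np.round(np.median(q,0)),np.round(np.percentile(q,3,0)),np.round(np.percentile(q,97,0)))
    w=mask(p,(0,0,150),(180,60,255))&R&(abs(np.nan_to_num(W[...,2])-38)<4)
    q=W[w][:,:2].astype(np.float32)
    print(len(q),cv2.minAreaRect(q))
    print(np.nanmedian(W[R][:,2]))
E
```

```text
scene orange 194 [611. 106.  78.] [602.  81.  52.] [624. 112.  85.]
scene blue 399 [576. -79.  38.] [ 557. -117.   16.] [602. -69.  53.]
scene red 13 [671. -73.  37.] [667. -76.  24.] [677. -71.  41.]
scene white 999 [625.   4.  40.] [ 580. -102.   30.] [683. 121.  64.]
scene dark 144 [622. -62.  91.] [ 615. -176.   22.] [681. -55. 111.]
914 ((637.4191284179688, 25.134918212890625), (61.43840026855469, 214.01504516601562), 17.372238159179688)
3.2161681922458456
side orange 230 [627.  93.  74.] [616.  75.  49.] [633. 111.  84.]
side blue 207 [ 616. -102.   38.] [ 587. -126.   25.] [624. -69.  52.]
side red 24 [683. -71.  38.] [657. -80.  17.] [692. -69.  40.]
side white 813 [644.  12.  39.] [596. -99.  37.] [689. 120.  52.]
side dark 247 [637. -67.  84.] [ 625. -177.   21.] [711. -56. 109.]
932 ((643.53857421875, 16.745025634765625), (67.37185668945312, 226.59396362304688), 16.10434341430664)
2.1810910132561503
```

Request:
send_rows --moves '[[[0.55,-0.335,0],0],[[0.55,-0.335,0],0],[[0.55,-0.335,0],0],[[0.55,-0.335,0],0],[[0.55,-0.335,0],0],[[0.55,-0.335,0],0],[[0.55,-0.335,0],0],[[0.55,-0.335,0],0],[[0.55,-0.335,0],0],[[0.55,-0.335,0],0],[[0.55,-0.335,0],0],[[0.55,-0.335,0],0],[[0.55,-0.335,0],0],[[0.55,-0.335,0],0],[[0.55,-0.335,0],0],[[0.55,-0.335,0],0],[[0.55,-0.335,0],0],[[0.55,-0.335,0],0],[[0.55,-0.335,0],0],[[0.55,-0.335,0],0]]' --claw 0 --grip_force 40

```text
clock: 1.77
tcp_pos: [589.5, -23.3, 231.5]
tcp_rot: [[0.945, 0.328, -0.0], [0.328, -0.945, -0.0], [-0.0, 0.0, -1.0]]
contact_force: [1.0, 0.4, 0.0]
width: 1.003
grip_force: 0.0
```

Run:
```python
from h import *
s=manip.state();print(s['clock'],s['tcp_pos'],s['joint_pos'],np.round(s['tcp_rot'],3).tolist())
p,W=cloud("wrist");cv2.imwrite("pics/w1.png",p);np.save("pics/w1.npy",W)
h=np.nan_to_num(W[...,2])
for nm,lo,hi in(("orange",(8,180,100),(20,255,255)),("blue",(105,150,60),(125,255,255)),("red",(0,180,80),(4,255,255)),("white",(0,0,150),(180,60,255)),("dark",(0,0,0),(180,255,60))):
    for a,b in((15,33),(34,43),(44,57),(58,75),(76,95),(96,120)):
        m=mask(p,lo,hi)&(h>a)&(h<b); q=W[m]
        if len(q)>40: r=cv2.minAreaRect(q[:,:2].astype(np.float32));print(nm,a,b,len(q),np.round(np.median(q,0)),np.round(r[0]),np.round(r[1]),round(r[2],1))
```

```text
1.7667 [589.54100067 -23.2822766  231.47340252] [-3.93852432e-02  1.85389845e-01  2.85699661e-01  1.67113720e+00
 -1.78975494e-04  2.76852551e+00] [[0.945, 0.328, -0.0], [0.328, -0.945, -0.0], [-0.0, 0.0, -1.0]]
blue 44 57 1686 [ 590. -105.   51.] [ 592. -101.] [52. 54.] 17.5
red 34 43 123 [661. -79.  40.] [671. -77.] [40.  4.] 16.5
white 15 33 2744 [661. -54.  20.] [ 656. -117.] [162. 363.] 32.1
white 34 43 14178 [643.  20.  40.] [641.  25.] [ 60. 209.] 17.8
white 44 57 473 [591. -99.  53.] [612. -19.] [208.  38.] 75.8
white 58 75 1318 [598. -96.  64.] [ 545. -148.] [452.  96.] 60.3
dark 15 33 2251 [ 655. -178.   25.] [ 604. -206.] [358. 228.] 28.8
dark 34 43 217 [ 688. -162.   35.] [ 631. -176.] [393. 178.] 66.3
dark 44 57 57 [ 489. -312.   53.] [ 556. -201.] [277.  39.] 65.1
dark 58 75 81 [632. -62.  72.] [ 558. -184.] [291.  26.] 58.3
dark 76 95 271 [632. -64.  86.] [ 523. -182.] [326.  25.] 46.8
dark 96 120 486 [632. -67. 108.] [630. -69.] [14. 26.] 39.6
```

View pics/w1.png

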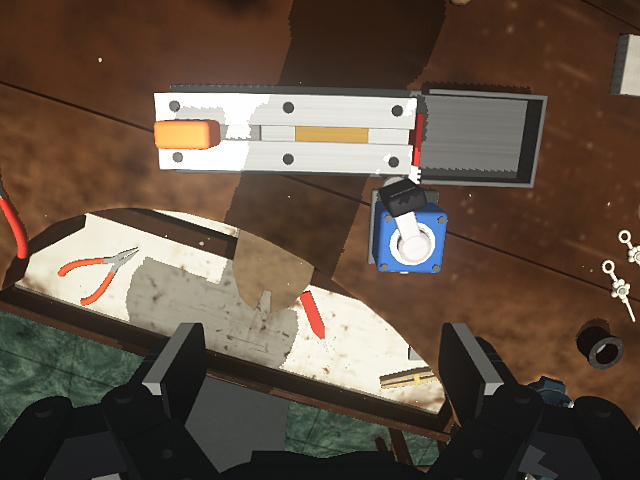

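The wrist view shows the grip at (403,197), the crank hub at (410,240), the scraper at (187,133), the offcut at (332,134) and the gate at (418,138). The crank already stands at about 22°, with its axis near (591.5, -100.5) and the fixture yaw near 17.6°. Next I go over the grip.

Request:
send_rows --moves '[[[0.0233,0.0558,0.04],-1.935],[[0.0233,0.0558,0.04],-1.935],[[0.0233,0.0558,0.04],-1.935],[[0.0233,0.0558,0.04],-1.935],[[0.0233,0.0558,0.04],-1.935],[[0.0233,0.0558,0.04],-1.935],[[0.0233,0.0558,0.04],-1.935],[[0.0233,0.0558,0.04],-1.935],[[0.0233,0.0558,0.04],-1.935],[[0.0233,0.0558,0.04],-1.935],[[0.0233,0.0558,0.04],-1.935],[[0.0233,0.0558,0.04],-1.935],[[0.0233,0.0558,0.04],-1.935],[[0.0233,0.0558,0.04],-1.935],[[0.0233,0.0558,0.04],-1.935],[[0.0233,0.0558,0.04],-1.935],[[0.0233,0.0558,0.06],-1.935],[[0.0233,0.0558,0.08],-1.935],[[0.0233,0.0558,0.08],-1.935]]'

```text
clock: 3.4
tcp_pos: [628.6, -68.3, 147.8]
tcp_rot: [[-0.642, 0.766, -0.005], [0.766, 0.642, 0.0], [0.003, -0.003, -1.0]]
contact_force: [-0.7, 0.8, -0.3]
width: 0.997
grip_force: 0.0
```

Run:
```python
from h import *
s=manip.state();print(s['clock'],s['tcp_pos'],s['joint_pos'],np.round(s['tcp_rot'],3).tolist())
p,W=cloud("wrist");cv2.imwrite("pics/w2.png",p)
h=np.nan_to_num(W[...,2])
m=mask(p,(0,0,0),(180,255,70))&(h>100)&(h<115)&(np.hypot(W[...,0]-630,W[...,1]+69)<25);q=W[m];print(len(q),q.mean(0),cv2.minAreaRect(q[:,:2].astype(np.float32)))
```

```text
3.4 [628.59316181 -68.27279607 147.7949553 ] [-1.08163583e-01  2.75833829e-01  2.31113323e-01  1.53077936e+00
 -5.41065960e-05  7.65124585e-01] [[-0.642, 0.766, -0.005], [0.766, 0.642, 0.0], [0.003, -0.003, -1.0]]
1486 [628.09221246 -67.62400449 108.66977731] ((629.22119140625, -68.90711975097656), (14.22041130065918, 25.931581497192383), 41.60391616821289)
```

View pics/w2.png

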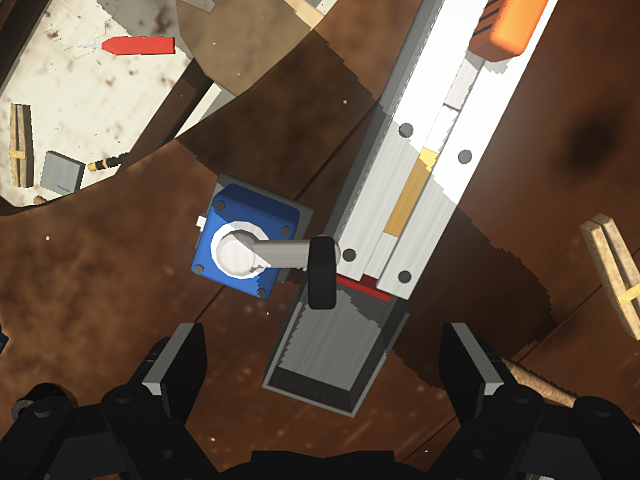

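The grip is centred at (321,272) and square to the fingers, so I go down and close.

Request:
send_rows --moves '[[[0,0,0.03],0],[[0,0,0.055],0],[[0,0,0.072],0],[[0,0,0.08],0],[[0,0,0.08],0]]'

```text
clock: 3.87
tcp_pos: [629.8, -67.7, 70.7]
tcp_rot: [[-0.643, 0.766, -0.002], [0.766, 0.643, 0.0], [0.001, -0.001, -1.0]]
contact_force: [-0.2, -0.2, -0.6]
width: 0.998
grip_force: 0.0
```

Request:
send_rows --moves '[[[0,0,0],0],[[0,0,0],0],[[0,0,0],0],[[0,0,0],0],[[0,0,0],0],[[0,0,0],0],[[0,0,0],0],[[0,0,0],0],[[0,0,0],0],[[0,0,0],0]]' --claw 255 --grip_force 40

```text
clock: 4.7
tcp_pos: [629.0, -69.3, 72.0]
tcp_rot: [[-0.642, 0.766, -0.002], [0.766, 0.642, -0.003], [-0.001, -0.004, -1.0]]
contact_force: [-11.3, -9.4, 6.6]
width: 0.16
grip_force: 41.4
```

Request:
send_rows --moves '[[[0.0044,-0.0012,0],-0.087],[[0.0087,-0.0018,0],-0.175],[[0.0129,-0.0027,0],-0.262],[[0.0171,-0.004,0],-0.349],[[0.0211,-0.0057,0],-0.436],[[0.025,-0.0077,0],-0.524],[[0.0287,-0.01,0],-0.611],[[0.0321,-0.0127,0],-0.698],[[0.0354,-0.0156,0],-0.785],[[0.0383,-0.0189,0],-0.873],[[0.041,-0.0223,0],-0.96],[[0.0433,-0.026,0],-1.047],[[0.0453,-0.0299,0],-1.134],[[0.047,-0.0339,0],-1.222],[[0.0483,-0.0381,0],-1.309],[[0.0492,-0.0423,0],-1.396],[[0.0492,-0.0423,0],-1.396]]'

```text
clock: 6.12
tcp_pos: [565.5, -58.5, 72.1]
tcp_rot: [[-0.864, -0.504, -0.0], [-0.504, 0.864, -0.002], [0.002, -0.002, -1.0]]
contact_force: [-3.6, -6.7, 3.7]
width: 0.16
grip_force: 41.1
```

Request:
send_rows --moves '[[[0.0044,-0.0002,0],-0.087],[[0.0087,-0.0008,0],-0.175],[[0.0129,-0.0017,0],-0.262],[[0.0171,-0.003,0],-0.349],[[0.0211,-0.0047,0],-0.436],[[0.025,-0.0067,0],-0.524],[[0.0287,-0.009,0],-0.611],[[0.0321,-0.0117,0],-0.698],[[0.0354,-0.0146,0],-0.785],[[0.0383,-0.0179,0],-0.873],[[0.041,-0.0213,0],-0.96],[[0.0433,-0.025,0],-1.047],[[0.0453,-0.0289,0],-1.134],[[0.047,-0.0329,0],-1.222],[[0.0483,-0.0371,0],-1.309],[[0.0492,-0.0413,0],-1.396],[[0.0492,-0.0413,0],-1.396]]'

```text
clock: 7.53
tcp_pos: [543.9, -119.1, 72.1]
tcp_rot: [[0.346, -0.938, -0.001], [-0.938, -0.346, -0.003], [0.002, 0.002, -1.0]]
contact_force: [-7.5, -6.2, 6.8]
width: 0.16
grip_force: 41.7
```

Run:
```python
from h import *
s=manip.state();print(s['clock'],s['tcp_pos'],s['joint_pos'],s['contact_force'])
p,W=cloud("wrist");cv2.imwrite("pics/w3.png",p)
```

```text
7.5333 [ 543.88226732 -119.14318719   72.09004834] [-0.21431506  0.10131552 -0.11590201  1.35381154 -0.00261599 -2.13811369] [-7.482509   -6.16682732  6.76925459]
```

View pics/w3.png

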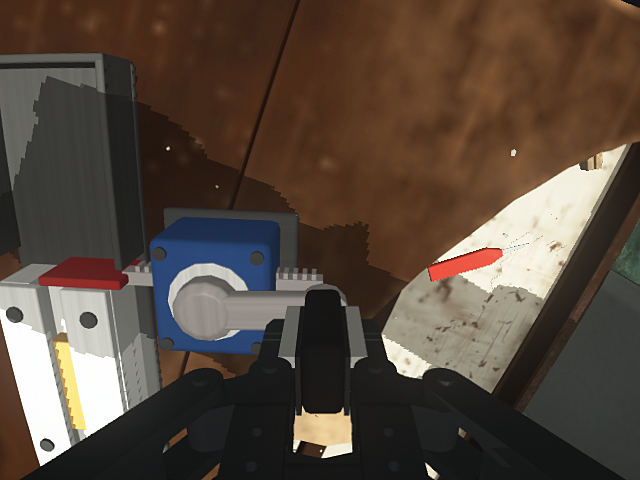

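The crank turned: the grip (323,350) is held and the red gate (85,272) has moved toward the housing. Now I open, turn the hand back half a turn in place and regrip.

Request:
send_rows --moves '[[[0,0,0],0],[[0,0,0],0],[[0,0,0],0],[[0,0,0],0],[[0,0,0],0],[[0,0,0],0.1],[[0,0,0],0.22],[[0,0,0],0.34],[[0,0,0],0.46],[[0,0,0],0.58],[[0,0,0],0.7],[[0,0,0],0.82],[[0,0,0],0.94],[[0,0,0],1.06],[[0,0,0],1.18],[[0,0,0],1.3],[[0,0,0],1.42],[[0,0,0],1.54],[[0,0,0],1.66],[[0,0,0],1.78]]' --claw 0

```text
clock: 9.25
tcp_pos: [544.5, -117.2, 71.2]
tcp_rot: [[-0.991, -0.134, -0.0], [-0.134, 0.991, 0.0], [0.0, 0.0, -1.0]]
contact_force: [-1.1, 0.4, 0.2]
width: 1.002
grip_force: 0.0
```

Request:
send_rows --moves '[[[0,0,0],0.12],[[0,0,0],0.24],[[0,0,0],0.36],[[0,0,0],0.48],[[0,0,0],0.6],[[0,0,0],0.72],[[0,0,0],0.84],[[0,0,0],0.96],[[0,0,0],1.08],[[0,0,0],1.2],[[0,0,0],1.3],[[0,0,0],1.362],[[0,0,0],1.362]]'

```text
clock: 10.33
tcp_pos: [544.5, -117.2, 71.2]
tcp_rot: [[-0.34, 0.941, -0.0], [0.941, 0.34, 0.0], [0.0, -0.0, -1.0]]
contact_force: [0.2, 0.3, -0.7]
width: 1.001
grip_force: 0.0
```

Request:
send_rows --moves '[[[0,0,0],0],[[0,0,0],0],[[0,0,0],0],[[0,0,0],0],[[0,0,0],0],[[0,0,0],0],[[0,0,0],0],[[0,0,0],0],[[0,0,0],0]]' --claw 255

```text
clock: 11.08
tcp_pos: [543.4, -117.7, 71.4]
tcp_rot: [[-0.342, 0.94, -0.002], [0.94, 0.342, -0.001], [-0.0, -0.002, -1.0]]
contact_force: [-6.8, -1.8, 4.2]
width: 0.163
grip_force: 42.9
```

Request:
send_rows --moves '[[[-0.0044,-0.0008,0],-0.087],[[-0.0087,-0.0002,0],-0.175],[[-0.0129,0.0007,0],-0.262],[[-0.0171,0.002,0],-0.349],[[-0.0211,0.0037,0],-0.436],[[-0.025,0.0057,0],-0.524],[[-0.0287,0.008,0],-0.611],[[-0.0321,0.0107,0],-0.698],[[-0.0354,0.0136,0],-0.785],[[-0.0383,0.0169,0],-0.873],[[-0.041,0.0203,0],-0.96],[[-0.0433,0.024,0],-1.047],[[-0.0453,0.0279,0],-1.134],[[-0.047,0.0319,0],-1.222],[[-0.0483,0.0361,0],-1.309],[[-0.0492,0.0403,0],-1.396],[[-0.0492,0.0403,0],-1.396]]'

```text
clock: 12.5
tcp_pos: [598.9, -151.0, 71.4]
tcp_rot: [[-0.984, -0.178, -0.001], [-0.178, 0.984, -0.002], [0.002, -0.002, -1.0]]
contact_force: [-5.8, -7.0, 4.0]
width: 0.156
grip_force: 43.1
```

Request:
send_rows --moves '[[[-0.0044,0.0002,0],-0.087],[[-0.0087,0.0008,0],-0.175],[[-0.0129,0.0017,0],-0.262],[[-0.0171,0.003,0],-0.349],[[-0.0211,0.0047,0],-0.436],[[-0.025,0.0067,0],-0.524],[[-0.0287,0.009,0],-0.611],[[-0.0321,0.0117,0],-0.698],[[-0.0354,0.0146,0],-0.785],[[-0.0383,0.0179,0],-0.873],[[-0.041,0.0213,0],-0.96],[[-0.0433,0.025,0],-1.047],[[-0.0453,0.0289,0],-1.134],[[-0.047,0.0329,0],-1.222],[[-0.0483,0.0371,0],-1.309],[[-0.0492,0.0413,0],-1.396],[[-0.0492,0.0413,0],-1.396]]'

```text
clock: 13.92
tcp_pos: [640.7, -102.0, 71.5]
tcp_rot: [[0.005, -1.0, 0.001], [-1.0, -0.005, -0.003], [0.003, -0.0, -1.0]]
contact_force: [0.7, -11.1, -0.5]
width: 0.159
grip_force: 43.4
```

Request:
send_rows --moves '[[[0,0,0],0],[[0,0,0],0],[[0,0,0],0],[[0,0,0],0],[[0,0,0],0],[[0,0,0],0.1],[[0,0,0],0.22],[[0,0,0],0.34],[[0,0,0],0.46],[[0,0,0],0.58],[[0,0,0],0.7],[[0,0,0],0.82],[[0,0,0],0.94],[[0,0,0],1.06],[[0,0,0],1.18],[[0,0,0],1.3],[[0,0,0],1.42],[[0,0,0],1.54],[[0,0,0],1.66],[[0,0,0],1.78]]' --claw 0

```text
clock: 15.58
tcp_pos: [640.5, -100.5, 71.2]
tcp_rot: [[-0.977, 0.214, -0.0], [0.214, 0.977, 0.0], [0.0, 0.0, -1.0]]
contact_force: [-0.5, 1.3, -0.2]
width: 1.0
grip_force: 0.0
```

Request:
send_rows --moves '[[[0,0,0],0.12],[[0,0,0],0.24],[[0,0,0],0.36],[[0,0,0],0.48],[[0,0,0],0.6],[[0,0,0],0.72],[[0,0,0],0.84],[[0,0,0],0.96],[[0,0,0],1.08],[[0,0,0],1.2],[[0,0,0],1.3],[[0,0,0],1.362],[[0,0,0],1.362]]'

```text
clock: 16.67
tcp_pos: [640.5, -100.5, 71.3]
tcp_rot: [[0.004, 1.0, 0.0], [1.0, -0.004, 0.0], [0.0, 0.0, -1.0]]
contact_force: [0.4, 0.1, -0.1]
width: 0.999
grip_force: 0.0
```

Request:
send_rows --moves '[[[0,0,0],0],[[0,0,0],0],[[0,0,0],0],[[0,0,0],0],[[0,0,0],0],[[0,0,0],0],[[0,0,0],0],[[0,0,0],0],[[0,0,0],0]]' --claw 255

```text
clock: 17.42
tcp_pos: [640.7, -100.9, 71.4]
tcp_rot: [[0.001, 1.0, 0.0], [1.0, -0.001, -0.001], [-0.001, 0.0, -1.0]]
contact_force: [2.1, -3.7, -0.6]
width: 0.16
grip_force: 39.3
```

Request:
send_rows --moves '[[[0.0044,-0.0002,0],-0.087],[[0.0087,-0.0008,0],-0.175],[[0.0129,-0.0017,0],-0.262],[[0.0171,-0.003,0],-0.349],[[0.0211,-0.0047,0],-0.436],[[0.025,-0.0067,0],-0.524],[[0.0287,-0.009,0],-0.611],[[0.0321,-0.0117,0],-0.698],[[0.0354,-0.0146,0],-0.785],[[0.0383,-0.0179,0],-0.873],[[0.041,-0.0213,0],-0.96],[[0.0433,-0.025,0],-1.047],[[0.0453,-0.0289,0],-1.134],[[0.047,-0.0329,0],-1.222],[[0.0483,-0.0371,0],-1.309],[[0.0492,-0.0413,0],-1.396],[[0.0492,-0.0413,0],-1.396]]'

```text
clock: 18.83
tcp_pos: [598.4, -52.3, 71.3]
tcp_rot: [[-0.985, 0.17, -0.001], [0.17, 0.985, -0.002], [0.0, -0.002, -1.0]]
contact_force: [0.1, -6.9, -0.7]
width: 0.158
grip_force: 39.7
```

Request:
send_rows --moves '[[[0.0044,-0.0002,0],-0.087],[[0.0087,-0.0008,0],-0.175],[[0.0129,-0.0017,0],-0.262],[[0.0171,-0.003,0],-0.349],[[0.0195,-0.004,0],-0.401],[[0.0211,-0.0047,0],-0.436],[[0.0219,-0.0051,0],-0.454],[[0.0219,-0.0051,0],-0.454],[[0.0219,-0.0051,0],-0.454]]'

```text
clock: 19.58
tcp_pos: [576.4, -53.7, 71.3]
tcp_rot: [[-0.962, -0.274, -0.0], [-0.274, 0.962, -0.002], [0.001, -0.002, -1.0]]
contact_force: [-0.3, -9.2, 0.2]
width: 0.157
grip_force: 39.5
```

Request:
send_rows --moves '[[[0.0009,0,0],-0.0175],[[0.0017,0,0],-0.035],[[0.0017,0,0],-0.035],[[0.0017,0,0],-0.035]]'

```text
clock: 19.92
tcp_pos: [575.3, -54.1, 71.3]
tcp_rot: [[-0.952, -0.306, 0.0], [-0.306, 0.952, -0.002], [0.0, -0.002, -1.0]]
contact_force: [2.5, -6.5, -1.4]
width: 0.161
grip_force: 39.5
```

Request:
send_rows --moves '[[[0.0009,0,0],-0.0175],[[0.0017,-0.0001,0],-0.035],[[0.0017,-0.0001,0],-0.035],[[0.0017,-0.0001,0],-0.035]]'

```text
clock: 20.25
tcp_pos: [575.1, -54.2, 71.4]
tcp_rot: [[-0.941, -0.339, 0.003], [-0.339, 0.941, -0.001], [-0.003, -0.002, -1.0]]
contact_force: [9.1, -4.4, -4.4]
width: 0.156
grip_force: 58.5
```

Request:
send_rows --moves '[[[0,0,0],0],[[0,0,0],0],[[0,0,0],0],[[0,0,0],0],[[0,0,0],0],[[0,0,0],0],[[0,0,-0.02],0],[[0,0,-0.05],0],[[0,0,-0.08],0],[[0,0,-0.11],0],[[0,0,-0.11],0]]' --claw 0

```text
clock: 21.17
tcp_pos: [575.3, -53.7, 187.8]
tcp_rot: [[-0.94, -0.341, 0.008], [-0.341, 0.94, -0.001], [-0.007, -0.003, -1.0]]
contact_force: [2.1, 1.1, 0.5]
width: 1.0
grip_force: 0.0
```

Run:
```python
from h import *
s=manip.state();print(s['clock'],s['tcp_pos'],s['joint_pos'],np.round(s['tcp_rot'],3).tolist())
p,W=cloud("wrist");cv2.imwrite("pics/w4.png",p)
for P,V in((cv2.imread("pics/w1.png"),np.load("pics/w1.npy")),(p,W)):
    h=np.nan_to_num(V[...,2])
    q=V[mask(P,(5,120,100),(22,255,255))&(h>76)&(h<90)];print(len(q))
    if len(q)>9:print(q.mean(0),cv2.minAreaRect(q[:,:2].astype(np.float32)))
    q=V[mask(P,(0,0,0),(180,255,80))&(h>100)&(h<115)];print(len(q),q.mean(0))
h=np.nan_to_num(W[...,2]);q=W[mask(p,(0,150,70),(4,255,255))&(h>20)&(h<50)];print('red',len(q),cv2.minAreaRect(q[:,:2].astype(np.float32)))
```

```text
21.1667 [575.32303258 -53.72363486 187.80193336] [-9.31408944e-02  1.33272852e-01  1.42166644e-01  1.57143195e+00
  6.27574590e-05 -4.41395358e-01] [[-0.94, -0.341, 0.008], [-0.341, 0.94, -0.001], [-0.007, -0.003, -1.0]]
1526
[620.04222396  90.61492734  83.02416601] ((619.5913696289062, 91.55422973632812), (19.861923217773438, 39.61128234863281), 15.805977821350098)
819 [630.44682223 -68.28400069 108.58461894]
429
[611.10030821 100.39490544  82.07050591] ((610.5155029296875, 101.8923568725586), (25.01427459716797, 14.482094764709473), 61.07902145385742)
1069 [574.70317763 -54.59517824 108.74237207]
red 239 ((634.0203857421875, -87.91923522949219), (36.936988830566406, 4.5084123611450195), 17.127225875854492)
```

View pics/w4.png

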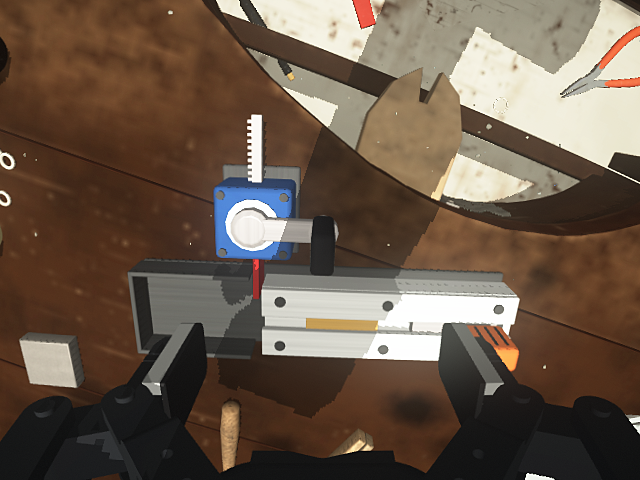

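The gate (red, 256,278) is drawn fully aside and the crank arm points along the rail at its stop. Now to the scraper.

Request:
send_rows --moves '[[[-0.0903,0.122,0],1.611],[[-0.0903,0.122,0],1.611],[[-0.0903,0.122,0],1.611],[[-0.0903,0.122,0],1.611],[[-0.0903,0.122,0],1.611],[[-0.0903,0.122,0],1.611],[[-0.0903,0.122,0],1.611],[[-0.0903,0.122,0],1.611],[[-0.0903,0.122,0],1.611],[[-0.0903,0.122,0],1.611],[[-0.0903,0.122,0],1.611],[[-0.0903,0.122,0],1.611],[[-0.0903,0.122,0],1.611],[[-0.0903,0.122,0.03],1.611],[[-0.0903,0.122,0.05],1.611],[[-0.0903,0.122,0.05],1.611]]'

```text
clock: 22.55
tcp_pos: [614.5, 91.6, 125.6]
tcp_rot: [[-0.303, 0.953, -0.008], [0.953, 0.303, -0.001], [0.001, -0.008, -1.0]]
contact_force: [0.0, 0.4, -1.2]
width: 0.997
grip_force: 0.0
```

Run:
```python
from h import *
s=manip.state();print(s['clock'],s['tcp_pos'],s['joint_pos'],np.round(s['tcp_rot'],3).tolist())
p,W=cloud("wrist");cv2.imwrite("pics/w5.png",p)
h=np.nan_to_num(W[...,2])
q=W[mask(p,(5,120,100),(22,255,255))&(h>76)&(h<90)];print(len(q),cv2.minAreaRect(q[:,:2].astype(np.float32)))
```

```text
22.55 [614.53544884  91.61552585 125.643114  ] [1.47949899e-01 2.51886785e-01 1.59506274e-01 1.48608707e+00
 8.95960728e-05 1.41067701e+00] [[-0.303, 0.953, -0.008], [0.953, 0.303, -0.001], [0.001, -0.008, -1.0]]
2911 ((619.07666015625, 92.17951965332031), (19.788564682006836, 39.61949157714844), 17.461822509765625)
```

Request:
send_rows --moves '[[[0,0.002,0.01],0],[[0,0.003,0.02],0],[[0,0.003,0.02],0],[[0,0.003,0.02],0]]'

```text
clock: 22.93
tcp_pos: [619.6, 92.8, 111.0]
tcp_rot: [[-0.303, 0.953, -0.001], [0.953, 0.303, -0.0], [0.0, -0.001, -1.0]]
contact_force: [-0.8, 0.4, 0.4]
width: 0.998
grip_force: 0.0
```

Request:
send_rows --moves '[[[0,-0.0006,0.02],0],[[0,-0.0006,0.04],0],[[0,-0.0006,0.055],0],[[0,-0.0006,0.059],0],[[0,-0.0006,0.059],0],[[0,-0.0006,0.059],0]]'

```text
clock: 23.43
tcp_pos: [619.5, 92.7, 53.4]
tcp_rot: [[-0.303, 0.953, 0.001], [0.953, 0.303, 0.0], [-0.0, 0.001, -1.0]]
contact_force: [-0.1, 1.1, 0.5]
width: 1.001
grip_force: 0.0
```

Request:
send_rows --moves '[[[0,0,0],0],[[0,0,0],0],[[0,0,0],0],[[0,0,0],0],[[0,0,0],0],[[0,0,0],0],[[0,0,0],0],[[0,0,0],0],[[0,0,0],0]]' --claw 255

```text
clock: 24.18
tcp_pos: [618.4, 92.4, 52.8]
tcp_rot: [[-0.303, 0.953, -0.001], [0.953, 0.303, -0.0], [-0.0, -0.001, -1.0]]
contact_force: [-6.1, -1.8, 5.1]
width: 0.227
grip_force: 40.3
```

Request:
send_rows --moves '[[[-0.003,-0.0008,0],0],[[-0.008,-0.0008,0],0],[[-0.014,-0.0008,0],0],[[-0.02,-0.0008,0],0],[[-0.026,-0.0008,0],0],[[-0.032,-0.0008,0],0],[[-0.038,-0.0008,0],0],[[-0.044,-0.0008,0],0],[[-0.05,-0.0008,0],0],[[-0.056,-0.0008,0],0],[[-0.062,-0.0008,0],0],[[-0.068,-0.0008,0],0],[[-0.074,-0.0008,0],0],[[-0.08,-0.0008,0],0],[[-0.086,-0.0008,0],0],[[-0.092,-0.0008,0],0],[[-0.098,-0.0008,0],0],[[-0.104,-0.0008,0],0],[[-0.11,-0.0008,0],0],[[-0.11,-0.0008,0],0]]'

```text
clock: 25.85
tcp_pos: [652.2, -14.1, 52.8]
tcp_rot: [[-0.302, 0.953, 0.001], [0.953, 0.302, -0.001], [-0.001, 0.001, -1.0]]
contact_force: [-1.2, -2.4, 5.4]
width: 0.228
grip_force: 40.3
```

Request:
send_rows --moves '[[[-0.005,0,0],0],[[-0.01,0,0],0],[[-0.014,0,0],0],[[-0.018,0,0],0],[[-0.021,0,0],0],[[-0.023,0,0],0],[[-0.0245,0,0],0],[[-0.0245,0,0],0],[[-0.0245,0,0],0]]'

```text
clock: 26.6
tcp_pos: [658.9, -35.4, 52.7]
tcp_rot: [[-0.304, 0.953, -0.0], [0.953, 0.304, 0.002], [0.002, 0.0, -1.0]]
contact_force: [-4.6, 6.2, 6.5]
width: 0.224
grip_force: 40.5
```

Run:
```python
from h import *
s=manip.state();print(s['clock'],s['tcp_pos'],s['contact_force'])
p,W=cloud("side");c=p[220:310,200:390];cv2.imwrite("pics/s6.png",cv2.resize(c,None,fx=4,fy=4,interpolation=2))
```

```text
26.6 [658.91284186 -35.3752026   52.74084129] [-4.59235556  6.22033672  6.45328734]
```

View pics/s6.png

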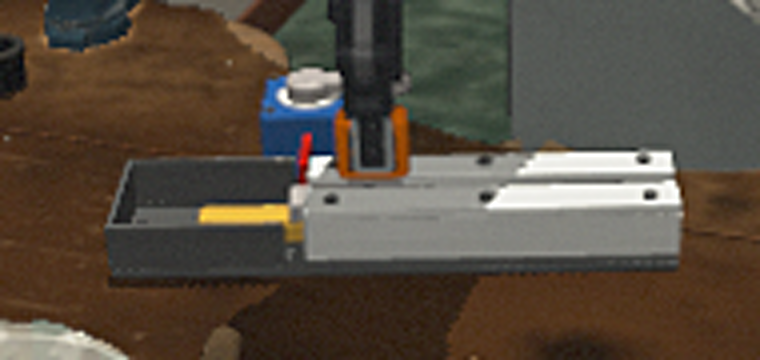

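The scraper is at its stop after 134 mm and the offcut (yellow, 245,213) is out in the tray. I draw the scraper back.

Request:
send_rows --moves '[[[0.003,0,0],0],[[0.008,0,0],0],[[0.015,0,0],0],[[0.022,0,0],0],[[0.029,0,0],0],[[0.036,0,0],0],[[0.043,0,0],0],[[0.05,0,0],0],[[0.057,0,0],0],[[0.064,0,0],0],[[0.071,0,0],0],[[0.078,0,0],0],[[0.085,0,0],0],[[0.092,0,0],0],[[0.099,0,0],0],[[0.106,0,0],0],[[0.113,0,0],0],[[0.12,0,0],0],[[0.125,0,0],0],[[0.129,0,0],0]]'

```text
clock: 28.32
tcp_pos: [620.2, 86.5, 52.7]
tcp_rot: [[-0.303, 0.953, 0.001], [0.953, 0.303, -0.001], [-0.001, 0.0, -1.0]]
contact_force: [-2.0, -2.3, 4.4]
width: 0.224
grip_force: 40.3
```

Request:
send_rows --moves '[[[0.003,0,0],0],[[0.005,0,0],0],[[0.0065,0,0],0],[[0.0065,0,0],0],[[0.0065,0,0],0]]'

```text
clock: 28.73
tcp_pos: [618.3, 92.5, 52.7]
tcp_rot: [[-0.303, 0.953, 0.001], [0.953, 0.303, -0.001], [-0.001, 0.0, -1.0]]
contact_force: [-3.1, -1.7, 5.1]
width: 0.227
grip_force: 40.3
```

Run:
```python
from h import *
p,W=cloud("side");c=p[220:310,200:390];cv2.imwrite("pics/s7.png",cv2.resize(c,None,fx=4,fy=4,interpolation=2))
h=np.nan_to_num(W[...,2]);m=mask(p,(18,120,90),(32,255,255));m[:,300:]=0;m[:225]=0;m[:,:230]=0;q=W[m];print(len(q))
O=np.array([626.6,-32.9]);c,s=.953,.302
f=(q[:,:2]-O)@np.array([[c,-s],[s,c]])
o=np.argsort(f[:,1]);
for g in np.array_split(o,6):print(np.round(f[g].mean(0),1),np.round(np.percentile(q[g,2],[5,50,95]),1))
```

```text
161
[  34.  -106.8] [ 7.8 17.9 19.3]
[ 61.6 -94.9] [13.1 17.9 19.9]
[ 39.1 -83.5] [16.3 18.4 35.6]
[ 30.3 -71.2] [17.  18.1 35.2]
[ 36.6 -60.7] [11.8 17.3 23.4]
[117.5 -31.8] [ 9.3 17.3 19. ]
```

View pics/s7.png

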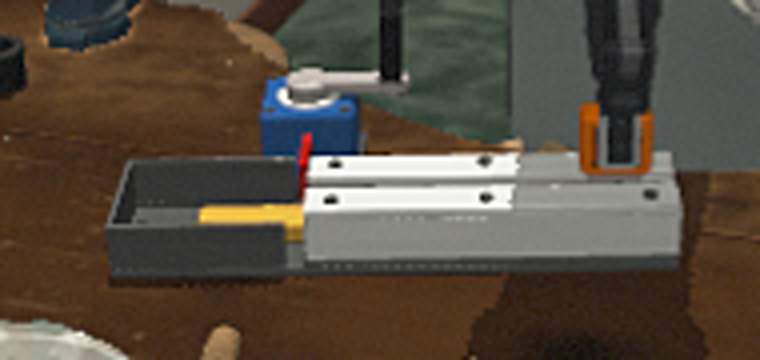

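Request:
send_rows --moves '[[[0.001,0,0],0],[[0.002,0,0],0],[[0.002,0,0],0],[[0.002,0,0],0]]'

```text
clock: 29.12
tcp_pos: [618.3, 92.6, 52.7]
tcp_rot: [[-0.301, 0.954, 0.002], [0.954, 0.301, -0.004], [-0.004, 0.0, -1.0]]
contact_force: [1.2, -10.8, 5.1]
width: 0.23
grip_force: 40.1
```

Request:
send_rows --moves '[[[0,0,0],0],[[0,0,0],0],[[0,0,0],0],[[0,0,0],0],[[0,0,0],0],[[0,0,0],0],[[0,0,-0.02],0],[[0,0,-0.05],0],[[0,0,-0.08],0],[[0,0,-0.11],0],[[0,0,-0.15],0],[[0,0,-0.18],0],[[0,0,-0.18],0],[[0,0,-0.18],0]]' --claw 0

```text
clock: 30.28
tcp_pos: [618.3, 95.5, 234.5]
tcp_rot: [[-0.303, 0.953, 0.004], [0.953, 0.303, 0.001], [-0.001, 0.004, -1.0]]
contact_force: [-0.2, 0.0, -0.9]
width: 1.001
grip_force: 0.0
```

The scraper is at its home stop (no motion, 11 N reaction). I look at the tray from above.

Request:
send_rows --moves '[[[-0.04,0,0],0],[[-0.08,0,0],0],[[-0.12,0,0],0],[[-0.15,0,0],0],[[-0.17,0,0],0],[[-0.17,0,0],0],[[-0.17,0,0],0],[[-0.17,0,0],0]]'

```text
clock: 30.95
tcp_pos: [668.6, -66.3, 231.2]
tcp_rot: [[-0.303, 0.953, -0.002], [0.953, 0.303, 0.0], [0.001, -0.002, -1.0]]
contact_force: [0.1, -0.1, 0.2]
width: 1.001
grip_force: 0.0
```

Run:
```python
from h import *
s=manip.state();print(s['clock'],s['tcp_pos'])
p,W=cloud("wrist");cv2.imwrite("pics/w8.png",p)
h=np.nan_to_num(W[...,2]);O=np.array([626.6,-32.9]);c,s=.953,.302
F=(W[...,:2]-O)@np.array([[c,-s],[s,c]])
b=(abs(F[...,0]-30)<33)&(F[...,1]<-40)&(F[...,1]>-150)
m=mask(p,(15,100,60),(35,255,255))&b;q=np.c_[F[m],W[m][:,2]];print(len(q),cv2.minAreaRect(q[:,:2].astype(np.float32)))
o=np.argsort(q[:,1])
for g in np.array_split(o,6):print(np.round(np.median(q[g],0),1))
q=np.c_[F[b],h[b]]; q=q[(q[:,1]<-120)&(abs(q[:,0]-30)<15)];print('floor',np.median(q[:,2]))
```

```text
30.95 [668.58690177 -66.26455815 231.15187558]
1584 ((30.27574920654297, -82.21912384033203), (23.415775299072266, 62.93062973022461), 0.6096252799034119)
[  31.1 -108.1   18.5]
[ 31.  -97.4  18.6]
[ 30.1 -87.4  18.6]
[ 31.  -77.7  18.6]
[ 31.  -67.8  18.6]
[ 31.  -58.   18.5]
floor 7.645687778452043
```

View pics/w8.png

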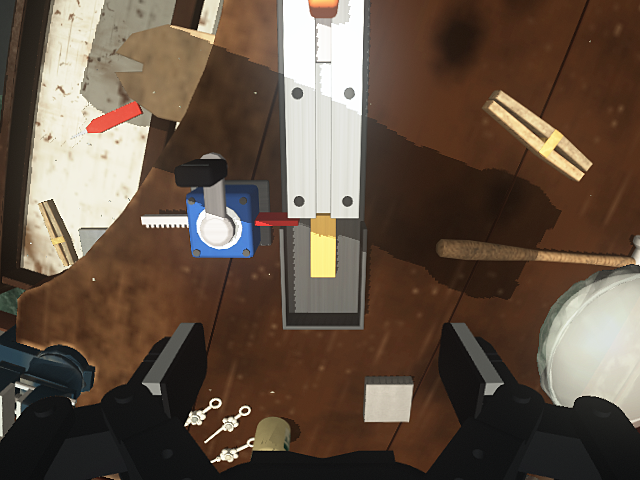

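The offcut lies flat in the tray at (323,246), level along its length with its underside at floor height. The gate is open at (275,219), the scraper is home, and the loupe, oil bottle and keys were never approached.

```bash
python3 -c "
from bench import hand_in
print(hand_in())"
```

```text
the job is handed in; nothing more can be done
None
```

The gate is fully open at its stop, the offcut lies flat in the catch tray, and the scraper is back at the closed end; the job was handed in at about 31 s, but the hand-in returned no verdict.

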